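# Fit the thumb turn to the door-lock sample and throw its bolt

## Robot

A 7-joint arm with a two-finger parallel gripper is mounted at the origin on the work surface. World frame = base frame: x ahead of the robot, y to its left, z up, the work surface at z = 0. Lengths are in m, angles in rad, forces in N, time in s.
With the tool pointing down it reaches from about 0.4 to 0.85 m from the base axis. Payload 4.5 kg.
Tool frame: the origin (TCP) lies on the centre line of the jaws, within the pads' length; the fingertips stand 25 mm ahead of it and the grasp point (between the pads) lies 6 mm ahead of it; z points along the fingers, y is the direction in which the jaws open and shut (so a half turn about z gives the same grasp; the last joint's range is limited). The gripper opens to 88 mm and grips with 3 to 60 N. Pads are 18 mm wide; open, the fingers measure 123 mm over their backs; the gripper's body (75 mm by 187 mm) begins 45 mm behind the grasp point.
Start: joints at [1.337, 0.689, -0.195, 1.565, 0.157, 0.902, -0.215], TCP at [0.165, -0.603, 0.264] pointing down, gripper open.
Joint ranges: [-3.01, 3.01], [-0.46, 2.08], [-1.47, 1.51], [0.13, 2.56], [-1, 4.14], [0.04, 2.09], [-2.66, 2.66]. Speed limits (rad/s): [2.57, 2.57, 3.14, 3.14, 3.14, 3.14, 3.14].

## Interface

Orientations are given as a unit quaternion [x, y, z, w].
In Python, from plant import r, eyes gives the robot as it stands.
- The arm moves only by the tool servo_tool, never from a script. Its argument "deltas" is a list of rows, each an object of numbers: "dx", "dy", "dz": the shift along the tool's x, y, z in units of 60 mm (1.0 is 60 mm); "ax", "ay", "az": the turn, a rotation vector about the tool's x, y, z in units of 6 degrees (1.0 is 6 degrees); "hand": the finger opening in mm, from 0 to 88.1. A call has 1 to 10 rows; each row is the pose to reach, as a shift and turn from the pose commanded when the call began, along the tool's axes at that moment; what a row does not reach only later rows make up. A row lasts 1/8 s, in which the tool goes at most 62.5 mm and 10.7 degrees, less where a joint would pass 70% of its speed; a pose out of reach is approached as far as the arm can. A call with a gripper value outside its range is refused whole. The fingers move at their own pace and stop on an object; "newtons" is the grip in N (left out, the last holds). Time passes only in rows, so rows that repeat a pose let the fingers close. It gives the time, the measured TCP pose, the force and the opening at its end, in the units of the state.
- r.get_state(): the state, without advancing time (a new reading comes with each control period).
- eyes.snapshot(name): name is "side" or "top" or "wrist"; returns (picture, depth): 400x640x3 uint8, red, green, blue; 400x640 float32, m along the optical axis (not along the pixel's ray), 0 where there is no reading.
- eyes.camera_model(name): a dict with "fx", "fy", "cx", "cy" (pixels), "pose" (4x4, takes a point from camera to world coordinates). Camera axes: x right, y up, looking along -z (the intrinsics and any distortion apply to the point x, -y, -z); pixel columns grow to the right and rows downward; lengths in m; the calibration is good to about 2 mm. A picture is of the moment at which its call begins: read the wrist's pose just before it. camera_model takes no time and is no camera call; for the wrist camera it gives the pose at the moment of the call.
- r.finish_job(): hands the job in, once; it reports no verdict.
The state is a dict: "clock": time; "q": joint angles; "qd": joint speeds; "joint_torque": joint torques, N m; "tool_pos": TCP position; "eef_rot": TCP orientation; "contact_force": force on the tool from outside, world axes, zero at the start; "moment": the same for the moment, N m; "opening": opening from 0.0 (shut) to 1.0 (fully open).
Only numpy, scipy, OpenCV 4.12 (cv2) and the standard library are available. Lean on these libraries where they do the work, as an engineer would, in place of code of your own. Each camera call takes 0.05 s, during which the arm holds its last target.

## Task

Take the bar-shaped thumb turn out of the rack and feel for the slot of the lock in the flat door sample by turning the turn's flat blade on it; thread the blade in gently, without forcing it, until the collar sits fully home on the square plate. Then turn it anticlockwise (seen from above) as far as its stop, so that the lock's bolt is thrown right out, and let go, leaving the turn seated; leave the other two knobs in the rack.

Things in the scene. Friction and masses are not known exactly. Their poses are not given: they have to be found in the camera images.
- turn_grip (a point): Centre of the grip of the steel thumb turn, which stands upright in any one of the rack's three holes. The grip is a flat bar 36 mm long (own x), 12 mm thick (own y), 40 mm high (own z up). Underside of the collar below it: 25 mm below this point; tip of the blade: 53 mm below.
- lock_mouth (a point): Centre of the top face of the lock's square steel plate (60 x 60 x 3 mm, a round 33 mm opening in it). z up, y towards the edge where the bolt comes out. With the turn fully home the collar lies on the plate and turn_grip is 25 mm above this point.
- rack: Plywood rack block 90 x 270 x 45 mm, fixed; origin under its centre, three 26 mm round holes on its own y axis at -85, 0 and +85 mm. It holds the turn and two other knobs by their collars.
- knob_round_grip (a point): Another steel part in the rack: round mushroom knob, 38 mm diameter, round stem; point 25 mm above the rack top. To be left.
- knob_cross_grip (a point): Another steel part in the rack: four-armed cross handle, 38 mm across, round stem; point 25 mm above the rack top. To be left.
- turn: The same turn; origin at the centre of the collar's underside, axes as turn_grip. Collar round, 42 mm across, 5 mm thick. From it hangs the square-ended blade, 20 mm (x) by 9 mm (y), 28 mm long. Blade and bar lie the same way, so half a turn makes no difference. About 110 to 180 g.
- lock: Door sample, wood, 200 x 160 x 42 mm, fixed; origin under its centre, axes as lock_mouth. Its hub turns about the vertical with 0.08 N m of friction and moves the brass bolt in the +y edge (left part way out at the start). Anticlockwise it stops, bolt fully out (20 mm), with the slot 1.0 rad past the x axis. Over 50 N between turn and lock would harm it.
- lock_slot (a point): Centre of the slot in the lock's hub, on the hub's top face, 3 mm below lock_mouth; axes as lock_mouth, NOT the slot's. Slot 23 x 10.8 mm, through, square edges. At the start its long side stands anywhere from 0.6 rad clockwise to 0.5 rad anticlockwise of this x axis: not measured, feel or look for it. A lightly pressed blade does not drag the hub round; blade play in the slot 0.09 rad.
Things that resemble listed ones, but are neither listed nor needed, are in the scene too. Leave any black, brown or orange look-alike of the turn alone.

How it is judged:
On the way, in this order (a step that is already met when the one before it is completed fails the run):
1. the turn is lifted out of the rack (height (world z) of turn_grip above 0.105 m), for 0.1 s.
2. the blade is home in the lock, not yet turned (z of turn_grip in the frame of lock_mouth below 0.0285 m and horizontal distance between turn_grip and lock_mouth below 0.004 m and angle between turn_grip's own z axis and vertical below 0.1 rad and angle between the x axis of turn and the x axis of lock, either way round below 0.8 rad), for 0.1 s.
3. the turn is at its stop, the bolt thrown (angle between the x axis of turn and the x axis of lock, either way round above 0.9 rad), for 0.2 s.
At the end, for the whole second after the job is handed in: The turn sits in the lock, upright (within 0.1 rad), centred within 4 mm, its collar within 3.5 mm of the plate, at rest and released, its bar more than 0.9 rad from the lock's x axis, so that the bolt is out (stop at 1.0 rad) (z of turn_grip in the frame of lock_mouth below 0.0285 m and horizontal distance between turn_grip and lock_mouth below 0.004 m and angle between turn_grip's own z axis and vertical below 0.1 rad and angle between the x axis of turn and the x axis of lock, either way round above 0.9 rad and linear speed of turn below 0.02 m/s and not (contact force between the fingers and turn above 0.1 N)); the robot touches nothing.
It fails at once if the lock is forced: more than 50 N between the turn and the lock (contact force between turn and lock above 50 N).
It fails at once if the round knob is moved more than 20 mm (distance of knob_round_grip from where it was at the start of the episode above 0.02 m).
It fails at once if the cross handle is moved more than 20 mm (distance of knob_cross_grip from where it was at the start of the episode above 0.02 m).
It also fails if it takes over 72 s, if anything falls off the work surface, if the arm or the gripper's body presses on something with over 40 N, if the wrist force passes 120 N, or if a joint passes its speed limit or range.

## Working session

There is one attempt and no reset: what is moved stays moved. The work goes in short steps, Python scripts to look and compute and a tool call to move; the robot and the scene stay as the last step left them, time stands still between calls to the robot, and variables do not carry over. Pictures are saved under pics/ and viewed, and the job is handed in when it is done.

Besides the shell and the picture viewer there is one more tool, called after "Call:" as name([rows], argument=value, ...), one row to a line, values as JSON. servo_tool: Moves the arm, as the interface text tells. Its arguments: {"type":"object","properties":{"deltas":{"type":"array","items":{"type":"object","properties":{"dx":{"type":"number"},"dy":{"type":"number"},"dz":{"type":"number"},"ax":{"type":"number"},"ay":{"type":"number"},"az":{"type":"number"},"hand":{"type":"number"}}}},"newtons":{"type":"number"}},"required":["deltas"]}

```bash
mkdir -p pics; ls
cat > h.py <<'E'
import numpy as np, cv2
from plant import r, eyes
from scipy.spatial.transform import Rotation as R
def snap(n,f):
    m=eyes.camera_model(n); im,d=eyes.snapshot(n)
    cv2.imwrite(f'pics/{f}.png',im[:,:,::-1]); np.savez(f'pics/{f}.npz',im=im,d=d,**{k:v for k,v in m.items() if k in('fx','fy','cx','cy','pose')})
    return im,d,m
def ray(m,u,v):
    p=np.array(m['pose']); d=np.array([(u-m['cx'])/m['fx'],-(v-m['cy'])/m['fy'],-1.0]); return p[:3,3],p[:3,:3]@d
def onplane(m,u,v,z):
    o,d=ray(m,u,v); return o+d*(z-o[2])/d[2]
def dep(m,d,u,v):
    o,k=ray(m,u,v); return o+k*d[int(v),int(u)]
def st():
    s=r.get_state(); print('t',round(s['clock'],2),'p',np.round(s['tool_pos'],4),'rot',np.round(s['eef_rot'],4),'F',np.round(s['contact_force'],2),'M',np.round(s['moment'],3),'op',round(s['opening'],3)); return s
def load(f): return np.load(f'pics/{f}.npz')
E
python3 - <<'E'
from h import *
s=st();print(R.from_quat(s['eef_rot']).as_matrix().round(3))
for n in('top','side','wrist'):
    im,d,m=snap(n,n+'0'); print(n,{k:(np.round(v,3).tolist() if hasattr(v,'__len__') or 1 else v) for k,v in m.items()})
E
```

```text
pics
t 0.0 p [ 0.1652 -0.6021  0.2629] rot [ 9.910e-01  1.336e-01 -2.000e-04 -9.000e-04] F [ 0.26 -0.77 -0.01] M [0.017 0.022 0.028] op 1.001
[[ 0.964  0.265 -0.001]
 [ 0.265 -0.964  0.002]
 [-0.    -0.002 -1.   ]]
top {'fx': 400.692, 'fy': 400.692, 'cx': 320.378, 'cy': 198.71, 'pose': [[0.016, 0.999, -0.049, 0.487], [-1.0, 0.016, 0.003, -0.034], [0.004, 0.048, 0.999, 0.805], [0.0, 0.0, 0.0, 1.0]]}
side {'fx': 396.505, 'fy': 396.505, 'cx': 319.016, 'cy': 198.145, 'pose': [[0.896, 0.253, -0.365, 0.262], [-0.444, 0.488, -0.751, -0.606], [-0.012, 0.835, 0.55, 0.515], [0.0, 0.0, 0.0, 1.0]]}
wrist {'fx': 354.817, 'fy': 354.817, 'cx': 324.265, 'cy': 203.736, 'pose': [[0.265, 0.917, 0.298, 0.242], [-0.964, 0.252, 0.08, -0.58], [-0.002, -0.308, 0.951, 0.384], [0.0, 0.0, 0.0, 1.0]]}
```

View pics/top0.png

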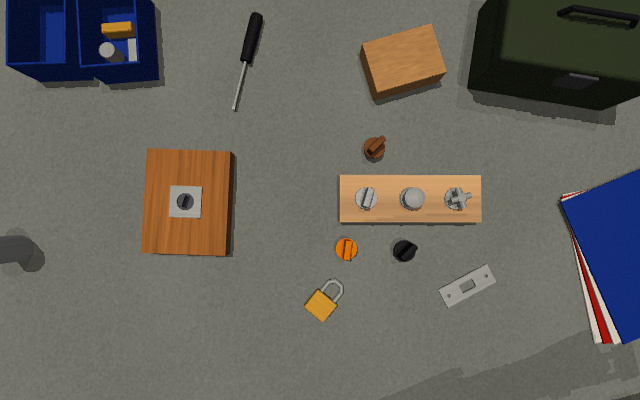

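View pics/side0.png

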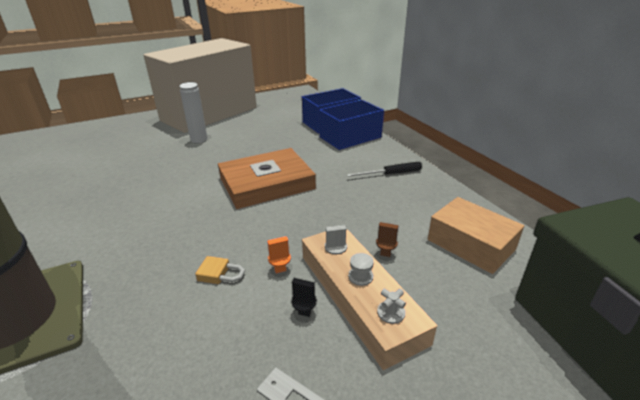

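View pics/wrist0.png

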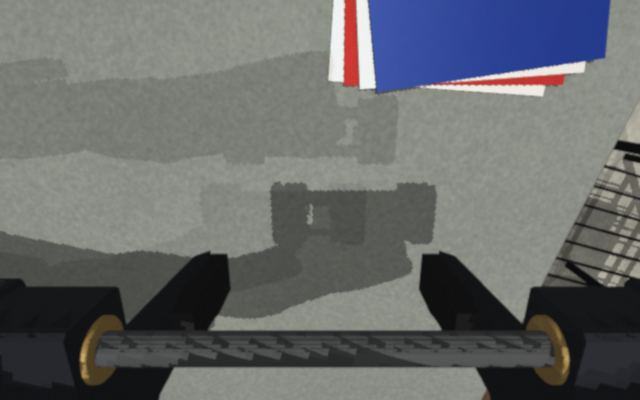

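Run:
```python
from h import *
L=load('top0');im=L['im'][:,:,::-1]
a=cv2.resize(im[140:265,130:245],None,fx=4.8,fy=4.8,interpolation=cv2.INTER_CUBIC)
cv2.imwrite('pics/c1.png',a)
b=cv2.resize(im[165:235,330:490],None,fx=5,fy=5,interpolation=cv2.INTER_CUBIC)
cv2.imwrite('pics/c2.png',b)
d=L['d'];m=L
for n,(u,v) in dict(turn=(366,198),coll=(357,203),rack=(390,185),plate=(175,193),wood=(160,170),slot=(185,201)).items(): print(n,dep(m,d,u,v).round(4))
```

```text
turn [ 0.5245 -0.1178  0.0886]
coll [ 0.5168 -0.1055  0.0491]
rack [ 0.5524 -0.1684  0.0442]
plate [0.5303 0.2399 0.0452]
wood [0.5737 0.2701 0.0447]
slot [0.5161 0.2268 0.0262]
```

View pics/c1.png

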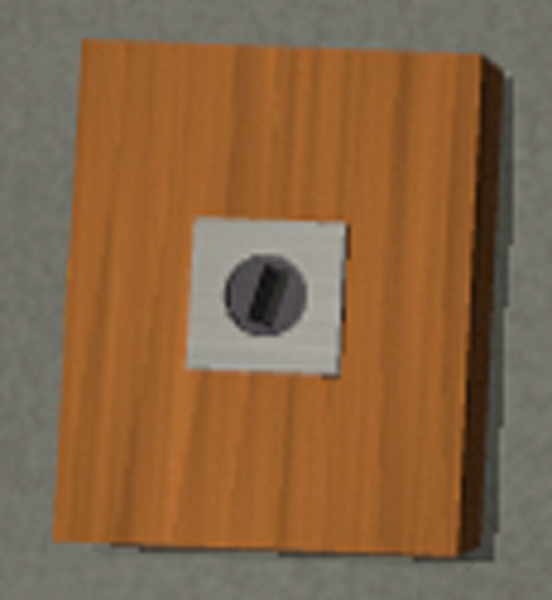

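View pics/c2.png

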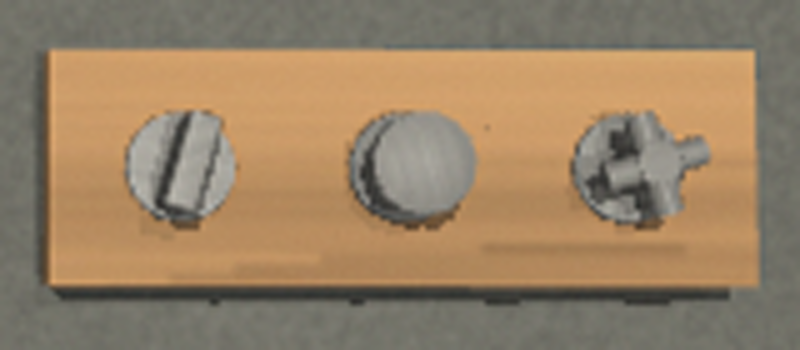

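```bash
cat >> h.py <<'E'
def world(m,d):
    v,u=np.mgrid[:400,:640]; p=np.array(m['pose'])
    k=np.stack([(u-m['cx'])/m['fx'],-(v-m['cy'])/m['fy'],-np.ones(u.shape)],-1)
    return p[:3,3]+ (k@p[:3,:3].T)*d[...,None]
E
python3 - <<'E'
from h import *
L=load('top0');W=world(L,L['d'])
box=np.zeros((400,640),bool);box[180:220,345:390]=1
m=box&(W[...,2]>0.08)
pts=np.argwhere(m)[:,::-1].astype(np.float32)
P=np.array([onplane(L,u,v,0.090)[:2] for u,v in pts],np.float32)*1000
rc=cv2.minAreaRect(P);print(len(pts),'bar',rc,P.mean(0),cv2.boxPoints(rc))
print(np.median(W[m][:,2]))
hsv=cv2.cvtColor(L['im'],cv2.COLOR_RGB2HSV)
# rack / collar
box[:]=0;box[185:218,165:207]=1
pm=box&(hsv[...,1]<70)
c,_=cv2.findContours(pm.astype(np.uint8),cv2.RETR_EXTERNAL,cv2.CHAIN_APPROX_NONE);c=max(c,key=cv2.contourArea)[:,0]
P=np.array([onplane(L,u,v,0.045)[:2] for u,v in c],np.float32)*1000
rc=cv2.minAreaRect(P);print('plate',rc)
# wood outline
box[:]=0;box[140:265,130:245]=1
wm=box&(W[...,2]>0.036)
c,_=cv2.findContours(wm.astype(np.uint8),cv2.RETR_EXTERNAL,cv2.CHAIN_APPROX_NONE);c=max(c,key=cv2.contourArea)[:,0]
P=np.array([onplane(L,u,v,0.042)[:2] for u,v in c],np.float32)*1000
print('wood',cv2.minAreaRect(P))
# dark circle & slot
g=cv2.cvtColor(L['im'],cv2.COLOR_RGB2GRAY)
print(g[190:213,173:198])
E
```

```text
149 bar ((516.82421875, -109.98551940917969), (45.892608642578125, 73.98722839355469), 18.245384216308594) [ 526.15454 -120.38853] [[ 483.4493   -82.03598]
 [ 506.61377 -152.30345]
 [ 550.1991  -137.93506]
 [ 527.03467  -67.66759]]
0.0887319849737862
plate ((515.0734252929688, 220.4516143798828), (59.92860412597656, 59.671058654785156), 89.03704833984375)
wood ((515.2803955078125, 220.1416015625), (161.25599670410156, 202.13108825683594), 88.76262664794922)
[[157 158 156 157 157 156 157 156 159 156 157 159 160 159 160 161 159 160
  160 159 161 162 161 161 160]
 [156 156 157 157 157 157 157 156 157 159 160 159 159 162 161 162 161 161
  161 161 161 163 161 162 163]
 [157 157 156 156 156 159 159 159 159 162 164 165 164 163 164 162 161 161
  159 160 161 160 162 160 162]
 [155 155 156 155 155 156 158 161 160 106  88 100 100 101 113 118 148 160
  159 158 158 157 160 159 158]
 [155 156 157 157 159 159 159 117  88  79  71  79  77  78  82  79  95 135
  165 161 159 156 160 159 161]
 [155 154 154 157 158 155  94  81  73  82  81  79  38  51  71  80  78  89
  121 163 160 159 160 160 161]
 [154 15
[... 1077 characters left out ...]
61  32  21  25  45  48  70  80  79  79
   80 119 168 165 162 162 164]
 [156 155 157 159 159 147  60  77  76  71  59  59  34  41  80  76  76  77
  116 154 160 158 158 157 160]
 [157 157 159 158 158 161 143  75  75  75  76  75  71  59  77  75  79 117
  158 161 161 161 160 160 162]
 [157 159 158 158 158 159 160 152 124  80  61  75  72  70  67 114 155 160
  166 165 164 163 164 164 163]
 [158 158 158 156 157 156 160 159 157 149 149 152 152 151 150 156 163 162
  162 160 159 160 161 160 160]
 [161 159 162 163 162 161 163 164 164 165 166 165 166 166 164 167 163 163
  163 163 162 162 161 162 160]
 [158 158 159 159 160 160 161 162 161 163 164 165 163 166 165 165 165 165
  166 167 168 167 168 168 168]]
```

Run:
```python
from h import *
L=load('top0');W=world(L,L['d'])
box=np.zeros((400,640),np.uint8);box[180:220,345:390]=1
m=box*((W[...,2]>0.084)&(W[...,2]<.095)).astype(np.uint8)
n,lab,stt,cen=cv2.connectedComponentsWithStats(m);print(stt,cen)
i=1+np.argmax(stt[1:,4]);pts=np.argwhere(lab==i)[:,::-1]
P=np.array([onplane(L,u,v,0.090)[:2] for u,v in pts],np.float32)*1000
rc=cv2.minAreaRect(P);print('bar',rc,P.mean(0)); vx=cv2.fitLine(P,cv2.DIST_L2,0,.01,.01).ravel();print(vx, np.arctan2(vx[1],vx[0]))
g=cv2.cvtColor(L['im'],cv2.COLOR_RGB2GRAY)
sm=np.zeros_like(g);sm[194:208,180:191]=(g[194:208,180:191]<60);
n,lab,stt,cen=cv2.connectedComponentsWithStats(sm);i=1+np.argmax(stt[1:,4]);pts=np.argwhere(lab==i)[:,::-1]
P=np.array([onplane(L,u,v,0.042)[:2] for u,v in pts],np.float32)*1000
print('slot',len(P),cv2.minAreaRect(P),P.mean(0)); vx=cv2.fitLine(P,cv2.DIST_L2,0,.01,.01).ravel();print(vx, np.arctan2(vx[1],vx[0]))
```

```text
[[     0      0    640    400 255866]
 [   363    187     12     20    134]] [[319.4744671  199.50156723]
 [368.25373134 196.50746269]]
bar ((527.0650634765625, -121.54268646240234), (11.98681926727295, 35.73981475830078), 73.92687225341797) [ 527.1626  -121.58684]
[ 9.6024638e-01 -2.7915376e-01  5.2716272e+02 -1.2158685e+02] -0.28291276
slot 70 ((514.9833374023438, 220.72805786132812), (10.279521942138672, 23.41425132751465), 73.3641128540039) [515.19904 220.66106]
[ 9.6264440e-01 -2.7076882e-01  5.1519916e+02  2.2066109e+02] -0.2741916
```

Call:
servo_tool([
  {"dx":0.6,"dy":-0.46,"az":0.4},
  {"dx":1.4,"dy":-1.1,"az":1.0,"hand":45},
  {"dx":2.2,"dy":-1.7,"az":1.5},
  {"dx":3.0,"dy":-2.32,"az":2.1},
  {"dx":3.8,"dy":-2.94,"az":2.7},
  {"dx":4.6,"dy":-3.55,"az":3.2},
  {"dx":5.4,"dy":-4.17,"az":3.8},
  {"dx":6.2,"dy":-4.79,"az":4.4},
  {"dx":7.0,"dy":-5.4,"az":4.9},
  {"dx":7.6,"dy":-5.88,"az":5.2},
])

```text
schema error: expected keys dx, dy, dz, ax, ay, az, hand
```

Run:
```python
from h import *
s=st();print(r.get_state()['q'])
M=R.from_quat(s['eef_rot']).as_matrix();print(np.arctan2(M[1,0],M[0,0]))
d=np.array([.5271,-.1216,.2])-s['tool_pos'];print((M.T@d)/.06)
```

```text
t 0.15 p [ 0.1652 -0.6023  0.2631] rot [ 9.910e-01  1.335e-01 -1.000e-04 -7.000e-04] F [-0.16  0.37  0.36] M [ 0.003 -0.017  0.009] op 1.003
[ 1.33677647  0.68977192 -0.19452449  1.56607608  0.15730851  0.90249409
 -0.21510579]
0.26787895820892615
[ 7.93657656 -6.12839071  1.05934258]
```

All seven keys needed.

Call:
servo_tool([
  {"dx":0.6,"dy":-0.46,"dz":0,"ax":0,"ay":0,"az":0.4,"hand":45},
  {"dx":1.4,"dy":-1.1,"dz":0,"ax":0,"ay":0,"az":1.0,"hand":45},
  {"dx":2.2,"dy":-1.7,"dz":0,"ax":0,"ay":0,"az":1.5,"hand":45},
  {"dx":3.0,"dy":-2.32,"dz":0,"ax":0,"ay":0,"az":2.1,"hand":45},
  {"dx":3.8,"dy":-2.94,"dz":0,"ax":0,"ay":0,"az":2.7,"hand":45},
  {"dx":4.6,"dy":-3.55,"dz":0,"ax":0,"ay":0,"az":3.2,"hand":45},
  {"dx":5.4,"dy":-4.17,"dz":0,"ax":0,"ay":0,"az":3.8,"hand":45},
  {"dx":6.2,"dy":-4.79,"dz":0,"ax":0,"ay":0,"az":4.4,"hand":45},
  {"dx":7.0,"dy":-5.4,"dz":0,"ax":0,"ay":0,"az":4.9,"hand":45},
  {"dx":7.6,"dy":-5.88,"dz":0,"ax":0,"ay":0,"az":5.2,"hand":45},
])

```text
clock: 1.4
tool_pos: [0.5132, -0.139, 0.2636]
eef_rot: [0.991, -0.137, 0.0, -0.0]
contact_force: [1.0, 0.4, -0.4]
opening: 0.509
```

```bash
cat >> h.py <<'E'
def yaw(s):
    M=R.from_quat(s['eef_rot']).as_matrix();return np.arctan2(M[1,0],M[0,0]),M
E
python3 - <<'E'
from h import *
s=st();print(r.get_state()['q'])
y,M=yaw(s);print(y)
d=np.array([.5271,-.1216,.2])-s['tool_pos'];print((M.T@d)/.06)
E
```

```text
t 1.4 p [ 0.5132 -0.139   0.2636] rot [ 9.905e-01 -1.372e-01  1.000e-04 -3.000e-04] F [ 0.99  0.4  -0.36] M [ 0.007  0.002 -0.053] op 0.509
[ 0.15895177  0.5648708   0.03070361  1.85438475 -0.02579609  0.72252952
 -1.64192507]
-0.27536625852988456
[ 0.14329109 -0.34124861  1.05953458]
```

Call:
servo_tool([
  {"dx":0.14,"dy":-0.34,"dz":0.5,"ax":0,"ay":0,"az":0.1,"hand":45},
  {"dx":0.14,"dy":-0.34,"dz":0.5,"ax":0,"ay":0,"az":0.1,"hand":45},
  {"dx":0.14,"dy":-0.34,"dz":0.5,"ax":0,"ay":0,"az":0.1,"hand":45},
])

```text
clock: 1.78
tool_pos: [0.5247, -0.1261, 0.2341]
eef_rot: [0.99, -0.144, -0.0, 0.001]
contact_force: [0.9, -0.3, 0.6]
opening: 0.512
```

Run:
```python
from h import *
s=st();y,M=yaw(s);print(y)
L0=snap('wrist','w1');im,d,L=L0;W=world(L,d)
print(dep(L,d,320,200))
m=((W[...,2]>0.084)&(W[...,2]<.096)&(abs(W[...,0]-.527)<.03)&(abs(W[...,1]+.12)<.03)).astype(np.uint8)
n,lab,stt,cen=cv2.connectedComponentsWithStats(m);i=1+np.argmax(stt[1:,4]);print(stt[i],cen[i])
pts=np.argwhere(lab==i)[:,::-1]
P=np.array([onplane(L,u,v,0.090)[:2] for u,v in pts],np.float32)*1000
rc=cv2.minAreaRect(P);print('bar',rc,P.mean(0)); vx=cv2.fitLine(P,cv2.DIST_L2,0,.01,.01).ravel();print(np.arctan2(vx[1],vx[0]))
print(np.median(W[lab==i][:,2]))
d=np.array([.527,-.1216,.081])-s['tool_pos'];print((M.T@d)/.06)
```

```text
t 1.77 p [ 0.5247 -0.1261  0.2341] rot [ 9.896e-01 -1.439e-01 -3.000e-04  6.000e-04] F [ 0.91 -0.31  0.56] M [ 0.023 -0.032 -0.005] op 0.512
-0.2888845860158961
[ 0.5231564  -0.12147988  0.09111139]
[310 169  16  46 672] [317.95535714 191.79315476]
bar ((529.61572265625, -121.46946716308594), (11.483634948730469, 36.309173583984375), 73.48554229736328) [ 529.5493  -121.73828]
-0.28536478
0.08939397006505642
[ 0.01665349 -0.08553191  2.5523741 ]
```

View pics/w1.png

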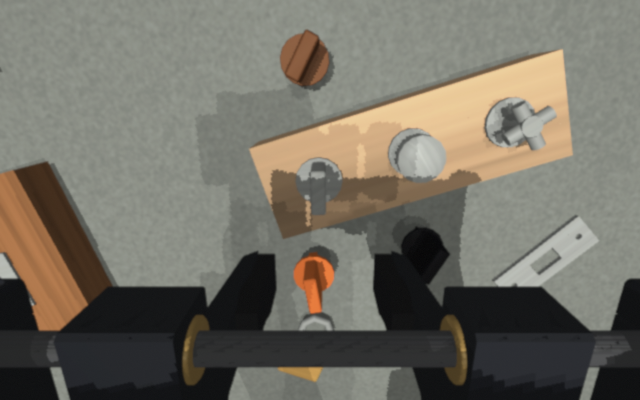

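Run:
```python
from h import *
s=st();y,M=yaw(s);print(y)
```

```text
t 1.82 p [ 0.5248 -0.1264  0.2345] rot [ 9.895e-01 -1.444e-01  2.000e-04  6.000e-04] F [ 0.56 -0.76 -0.17] M [ 0.092 -0.012 -0.017] op 0.512
-0.28972211256089964
```

Call:
servo_tool([
  {"dx":0.03,"dy":-0.085,"dz":0.5,"ax":0,"ay":0,"az":0,"hand":45},
  {"dx":0.03,"dy":-0.085,"dz":1.1,"ax":0,"ay":0,"az":0,"hand":45},
  {"dx":0.03,"dy":-0.085,"dz":1.6,"ax":0,"ay":0,"az":0,"hand":45},
  {"dx":0.03,"dy":-0.085,"dz":1.7,"ax":0,"ay":0,"az":0,"hand":45},
  {"dx":0.03,"dy":-0.085,"dz":1.7,"ax":0,"ay":0,"az":0,"hand":45},
])

```text
clock: 2.45
tool_pos: [0.5288, -0.1212, 0.1326]
eef_rot: [0.99, -0.144, 0.001, 0.0]
contact_force: [0.3, -0.1, 1.0]
opening: 0.511
```

Run:
```python
from h import *
s=st();y,M=yaw(s);print(y)
d=np.array([.528,-.1217,.081])-s['tool_pos'];print((M.T@d)/.06)
```

```text
t 2.45 p [ 0.5288 -0.1212  0.1326] rot [ 9.896e-01 -1.439e-01  5.000e-04  3.000e-04] F [ 0.27 -0.12  1.01] M [ 0.055 -0.002 -0.003] op 0.511
-0.2887033039836332
[-0.01162677  0.01135506  0.85998988]
```

Call:
servo_tool([
  {"dx":-0.01,"dy":0.01,"dz":0.4,"ax":0,"ay":0,"az":0,"hand":35},
  {"dx":-0.01,"dy":0.01,"dz":0.8,"ax":0,"ay":0,"az":0,"hand":28},
  {"dx":-0.01,"dy":0.01,"dz":0.85,"ax":0,"ay":0,"az":0,"hand":22},
  {"dx":-0.01,"dy":0.01,"dz":0.85,"ax":0,"ay":0,"az":0,"hand":5},
  {"dx":-0.01,"dy":0.01,"dz":0.85,"ax":0,"ay":0,"az":0,"hand":5},
  {"dx":-0.01,"dy":0.01,"dz":0.85,"ax":0,"ay":0,"az":0,"hand":5},
  {"dx":-0.01,"dy":0.01,"dz":0.85,"ax":0,"ay":0,"az":0,"hand":5},
], newtons=25)

```text
clock: 3.32
tool_pos: [0.5286, -0.1209, 0.082]
eef_rot: [0.99, -0.143, 0.001, 0.0]
contact_force: [-0.5, -0.3, 7.8]
opening: 0.132
```

Run:
```python
from h import *
s=st();y,M=yaw(s);print(y)
```

```text
t 3.33 p [ 0.5286 -0.1209  0.082 ] rot [ 9.897e-01 -1.432e-01  1.100e-03  2.000e-04] F [-0.47 -0.34  7.84] M [-0.027  0.155 -0.023] op 0.132
-0.2874551937751438
```

Call:
servo_tool([
  {"dx":0,"dy":0,"dz":-0.2,"ax":0,"ay":0,"az":0,"hand":5},
  {"dx":0,"dy":0,"dz":-0.6,"ax":0,"ay":0,"az":0,"hand":5},
  {"dx":0,"dy":0,"dz":-1.1,"ax":0,"ay":0,"az":0,"hand":5},
  {"dx":0,"dy":0,"dz":-1.5,"ax":0,"ay":0,"az":0,"hand":5},
  {"dx":0,"dy":0,"dz":-1.5,"ax":0,"ay":0,"az":0,"hand":5},
])

```text
clock: 3.95
tool_pos: [0.5289, -0.1207, 0.1726]
eef_rot: [0.99, -0.143, 0.002, 0.0]
contact_force: [-0.1, 0.7, -1.0]
opening: 0.136
```

Run:
```python
from h import *
s=st();y,M=yaw(s);print(y)
snap('side','s2')
d=np.array([.515,.2205,.1])-s['tool_pos'];print((M.T@d)/.06)
```

```text
t 3.95 p [ 0.5289 -0.1207  0.1726] rot [ 0.9897 -0.1431  0.002   0.    ] F [-0.08  0.74 -0.98] M [ 0.02  -0.029  0.05 ] op 0.136
-0.28723984253793616
[-1.838352   -5.38766902  1.20598145]
```

View pics/s2.png

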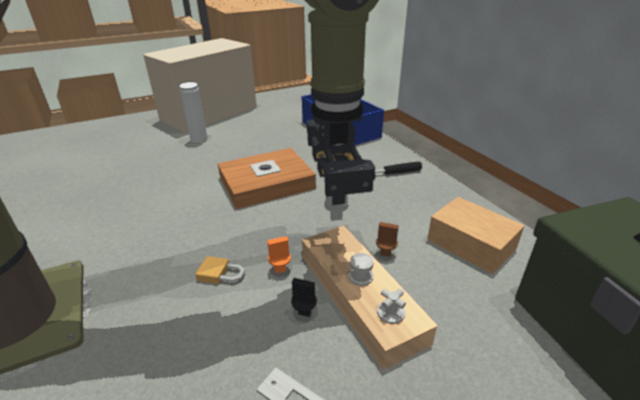

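Call:
servo_tool([
  {"dx":-0.2,"dy":-0.5,"dz":0,"ax":0,"ay":0,"az":0,"hand":5},
  {"dx":-0.4,"dy":-1.2,"dz":0,"ax":0,"ay":0,"az":0,"hand":5},
  {"dx":-0.7,"dy":-2.0,"dz":0,"ax":0,"ay":0,"az":0,"hand":5},
  {"dx":-1.0,"dy":-2.8,"dz":0,"ax":0,"ay":0,"az":0,"hand":5},
  {"dx":-1.2,"dy":-3.6,"dz":0,"ax":0,"ay":0,"az":0,"hand":5},
  {"dx":-1.5,"dy":-4.4,"dz":0,"ax":0,"ay":0,"az":0,"hand":5},
  {"dx":-1.7,"dy":-5.0,"dz":0,"ax":0,"ay":0,"az":0,"hand":5},
  {"dx":-1.84,"dy":-5.39,"dz":0,"ax":0,"ay":0,"az":0,"hand":5},
  {"dx":-1.84,"dy":-5.39,"dz":0.5,"ax":0,"ay":0,"az":0,"hand":5},
  {"dx":-1.84,"dy":-5.39,"dz":0.7,"ax":0,"ay":0,"az":0,"hand":5},
])

```text
clock: 5.25
tool_pos: [0.5118, 0.2205, 0.1263]
eef_rot: [0.99, -0.143, -0.002, 0.001]
contact_force: [-0.9, 0.0, -1.2]
opening: 0.137
```

Run:
```python
from h import *
s=st();y,M=yaw(s);print(y,np.round(s['q'],2))
for n in('side','top','wrist'):
    im,d,m=snap(n,n+'3'); 
    p=np.linalg.inv(m['pose'])@np.r_[s['tool_pos']-[0,0,.012],1]; print(n,m['cx']-m['fx']*p[0]/p[2],m['cy']+m['fy']*p[1]/p[2])
im=load('side3')['im'][:,:,::-1]; cv2.imwrite('pics/c3.png',cv2.resize(im[100:220,190:350],None,fx=5,fy=5,interpolation=cv2.INTER_CUBIC))
st()
```

```text
t 5.25 p [0.5118 0.2205 0.1263] rot [ 0.9898 -0.1427 -0.002   0.0014] F [-0.88  0.03 -1.18] M [-0.01   0.047  0.008] op 0.137
-0.2864098097727609 [-0.55  0.81  0.1   1.89 -0.17  0.46 -2.18]
side 260.1901832350182 142.16112683812048
top 171.51480748603987 201.35438997080166
wrist 324.7897664020672 286.55853511627004
t 5.4 p [0.5131 0.2199 0.1278] rot [ 9.896e-01 -1.436e-01 -9.000e-04  9.000e-04] F [ 0.6  -0.56 -1.43] M [0.109 0.006 0.009] op 0.133
```

View pics/c3.png

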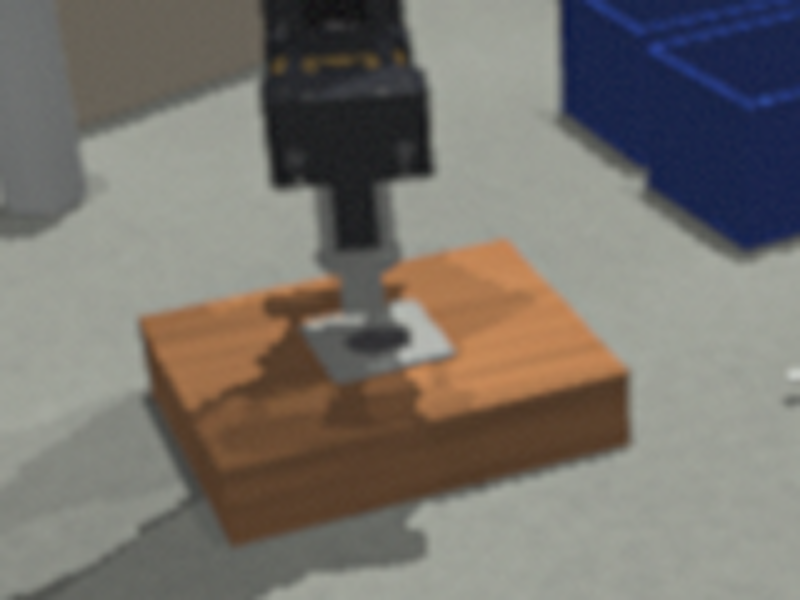

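View pics/wrist3.png

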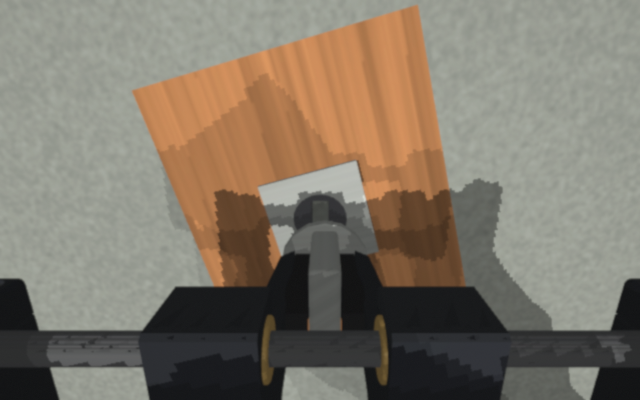

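View pics/top3.png

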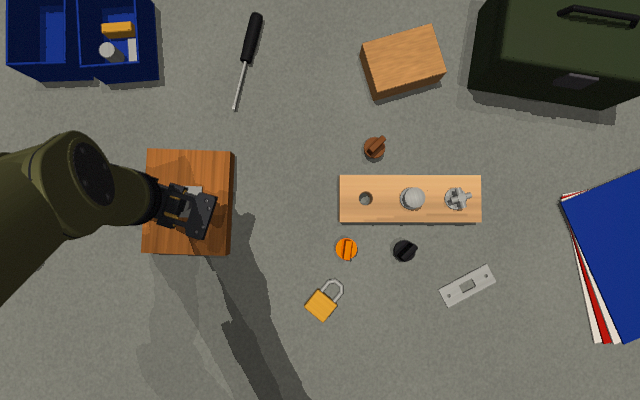

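Run:
```python
from h import *
im=load('wrist3')['im'][:,:,::-1]; cv2.imwrite('pics/c4.png',cv2.resize(im[150:290,240:400],None,fx=5,fy=4.2,interpolation=cv2.INTER_CUBIC))
```

```text
(no output)
```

View pics/c4.png

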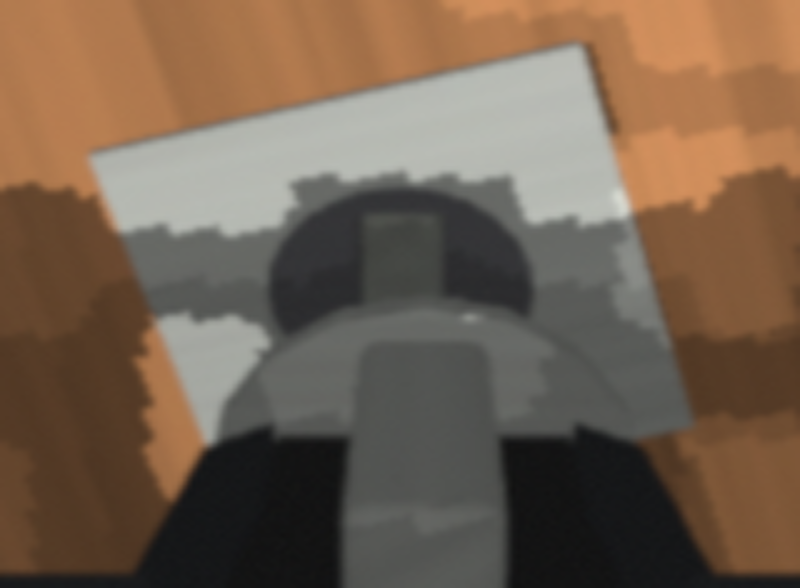

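Run:
```python
from h import *
L=load('wrist3');W=world(L,L['d']);np.set_printoptions(linewidth=200)
print((W[196:232:3,306:338:2,2]*1000).round(0))
print('x rows', [ (v,(W[v,320]*1000).round(1)) for v in range(196,236,4)])
g=cv2.cvtColor(L['im'],cv2.COLOR_RGB2GRAY);print(g[190:226:2,304:340])
```

```text
[[ 46.  44.  42.  42.  42.  42.  42.  41.  41.  42.  41.  42.  43.  45.  44.  45.]
 [ 42.  42.  40.  42.  42.  41.  42.  42.  43.  41.  41.  42.  41.  41.  42.  42.]
 [ 41.  42.  41.  23.  -0.  -0.  -1.   0.   1.   1.   0.   0.  42.  42.  41.  42.]
 [ 41.  42.  41.  24.  -1.   0.  -1.   0.  -1.  -0.  -1.   0.  41.  43.  41.  42.]
 [ 41.  42.  42.  24.   0.  -1.   0.  -0.  -1.  -0.  -0.  -0.  41.  42.  41.  43.]
 [ 42.  41. 247.  25.  -2.  -0.  -1.  -0.  -1.  -0.  -0.  -0.  43.  41.  42.  41.]
 [ 42.  43.  42.  25.   1.  -0.  -0.  -0.  -1.  -0.  -1.  -1.  42.  42.  42.  42.]
 [ 41.  42.  43.  25.   0.  -1.  -1.  -1.   0.  -0.  -0.  -0.  42.  42.  40.  42.]
 [ 42.  40.  42.  26.  -1.  -0.   0.   0.  -1.  90.  90.   0.  42.  42.  42.  41.]
 [ 41.  91.  91.  92.  92.  92.  93.  93.  93.  94. 247.  92.  93.  92.  92.  91.]
 [ 92.  94.  93.  95.  94.  94.  94.  94.  94.  95.  93.  94.  95.  95.  94.  94.]
 [ 95.  95.  94.  94.  94.  94.  95.  94.  94.  94.  95.  94.  95.  96.  94.  94.]]
x rows [(196, array([529.9, 217.8,  40.9])), (200, array([527.5, 218.5,  41.2])), (204, array([511.5, 2
[... 2251 characters left out ...]
55  66  68  68  67  68  68  68  68  67  68  68  69  69  68  65  57  47  44  44  43  44  44  44  43  43  44  44]
 [ 43  44  44  44  44  44  43  46  55  66  69  68  68  68  68  68  67  68  68  68  69  70  69  66  58  47  43  44  44  44  44  43  43  44  44  44]
 [ 44  44  45  44  44  45  44  47  56  67  70  70  70  72  72  72  71  72  73  75  76  77  76  72  65  59  56  56  53  48  45  44  44  45  44  44]
 [ 44  44  45  46  49  53  55  58  66  74  78  79  79  81  80  81  82  83  85  86  87  87  86  84  84  83  82  80  77  74  72  70  66  62  58  56]
 [ 48  55  65  73  79  81  83  82  83  85  85  86  87  88  91  95  98 100 103 105 106 106 105 103 101  98  95  92  96 105 105  99  94  88  84  83]]
```

Run:
```python
from h import *
from scipy.optimize import least_squares
L=load('wrist3');W=world(L,L['d']);g=cv2.cvtColor(L['im'],cv2.COLOR_RGB2GRAY)
s=r.get_state();y,M=yaw(s);T=s['tool_pos']
# camera pose was taken at snapshot
f=lambda p:(M.T@(p-T))*1000
tl=lambda u,v,z:f(onplane(L,u,v,z)).round(2)
print('cam',f(np.array(L['pose'])[:3,3]))
print('slot L',tl(310.7,206,.042),tl(310.7,216,.042),'R',tl(328.3,206,.042),tl(328.3,216,.042),'end',tl(319.5,199.8,.042))
c=lambda x,yy:(240+x/5-.4,150+yy/4.2-.4)
for p in [(90,152),(582,42),(692,425)]: print('plate corner',tl(*c(*p),.045))
# hub circle / collar arcs by depth
col=(W[...,2]>.088)&(W[...,2]<.100)
arc=[]
for u in range(288,362):
    vv=np.where(col[205:270,u])[0]
    if len(vv): arc.append((u,205+vv[0]-.5))
zc=np.median(W[col&(np.mgrid[:400,:640][0]>225)&(np.mgrid[:400,:640][0]<238)][:,2]);print('zc',zc,arc[0],arc[-1],arc[len(arc)//2])
for z in (zc,.0955):
    A=np.array([f(onplane(L,u,v,z))[:2] for u,v in arc])
    q=least_squares(lambda x:np.hypot(A[:,0]-x[0],A[:,1]-x[1])-21,[0,0],loss='soft_l1');print('collar c',z,q.x,np.sqrt(np.mean(q.fun**2)))
hub=[]
for u in range(296,347):
    for v in range(180,225):
        if g[v,u]<75 and g[v-1,u]>=75 and v<212: hub.append((u,v-.5));break
for z in(.045,.042):
  A=np.array([f(onplane(L,u,v,z))[:2] for u,v in hub])
  q=least_squares(lambda x:np.hypot(A[:,0]-x[0],A[:,1]-x[1])-16.5,[0,0],loss='soft_l1');print('hole c',z,q.x,np.sqrt(np.mean(q.fun**2)),len(hub))
# bar top edges mid
print('bar', [ (v,) for v in ()])
for v in (236,250,262): print(v,g[v,304:350])
```

```text
cam [  79.10726391   -0.66671154 -119.42284596]
slot L [10.79 -8.58 85.81] [ 4.3  -8.66 85.82] R [10.78  2.15 85.83] [ 4.29  2.17 85.84] end [14.75 -3.2  85.81]
plate corner [ 24.38 -39.61  82.73]
plate corner [39.96 17.96 82.82]
plate corner [-17.87  33.39  82.94]
zc 0.09431672022296816 (288, np.float64(240.5)) (361, np.float64(239.5)) (325, np.float64(219.5))
collar c 0.09431672022296816 [ 0.1564736  -0.25489942] 0.2552859453468566
collar c 0.0955 [ 0.58515888 -0.25830194] 0.2703943971473704
hole c 0.045 [ 2.52679895 -3.15139815] 0.14765179855795876 49
hole c 0.042 [ 1.67220208 -3.18019259] 0.13554354045690142 49
bar []
236 [102 102 101 101 101 102 100  94  85  82  83  83  83  83  83  83  82  83
  83  83  84  84  84  84  83  82  82  81  81  80  80  80  79  86  95 100
 101 101 101 101 101 101 100  97  90  86]
250 [86 86 86 89 94 94 88 83 82 83 84 83 84 83 83 84 83 83 83 84 84 84 84 84
 83 83 83 82 82 81 81 80 79 80 81 87 91 91 88 88 87 86 86 86 86 86]
262 [19 19 20 21 31 55 75 81 83 83 83 83 84 83 83 82 83 83 84 83 85 85 84 84
 83 83 83 83 82 82 82 82 81 80 79 70 51 27 20 19 19 20 19 19 20 19]
```

Call:
servo_tool([
  {"dx":0.042,"dy":-0.048,"dz":0,"ax":0,"ay":0,"az":0,"hand":5},
  {"dx":0.042,"dy":-0.048,"dz":0,"ax":0,"ay":0,"az":0,"hand":5},
  {"dx":0.042,"dy":-0.048,"dz":0,"ax":0,"ay":0,"az":0,"hand":5},
  {"dx":0.042,"dy":-0.048,"dz":0,"ax":0,"ay":0,"az":0,"hand":5},
])

```text
clock: 5.9
tool_pos: [0.5169, 0.2229, 0.1289]
eef_rot: [0.99, -0.143, 0.0, -0.0]
contact_force: [-0.6, -0.4, -1.1]
opening: 0.135
```

```bash
cat > look.py <<'E'
from h import *
import sys
from scipy.optimize import least_squares
s=st();y,M=yaw(s);T=s['tool_pos'];print('yaw',y)
im,d,L=snap('wrist',sys.argv[1]);W=world(L,d);g=cv2.cvtColor(im,cv2.COLOR_RGB2GRAY)
f=lambda p:(M.T@(p-T))*1000
tl=lambda u,v,z:f(onplane(L,u,v,z))
zt=T[2]-.032
col=(W[...,2]>zt-.006)&(W[...,2]<zt+.0045);arc=[]
for u in range(288,362):
    vv=np.where(col[200:275,u])[0]
    if len(vv): arc.append((u,200+vv[0]-.5))
A=np.array([f(onplane(L,u,v,zt))[:2] for u,v in arc])
q=least_squares(lambda x:np.hypot(A[:,0]-x[0],A[:,1]-x[1])-21,[0,0],loss='soft_l1');print('collar c',q.x,np.sqrt(np.mean(q.fun**2)));cc=q.x
# slot: through-depth
sl=(W[...,2]<.036)&(abs(W[...,2])<.04);sl[:,:295]=0;sl[:,345:]=0;sl[:180]=0;sl[260:]=0
n,lab,stt,cen=cv2.connectedComponentsWithStats(sl.astype(np.uint8));i=1+np.argmax(stt[1:,4]);print('slot',stt[i])
E1=[];E2=[]
for v in range(stt[i][1]+2,stt[i][1]+stt[i][3]-3):
    uu=np.where(lab[v]==i)[0];E1.append(tl(uu[0]-.5,v,.042)[:2]);E2.append(tl(uu[-1]+.5,v,.042)[:2])
E1=np.array(E1);E2=np.array(E2)
for e in(E1,E2): print('edge slope',np.polyfit(e[:,0],e[:,1],1)[0].round(3),'y',e[:,1].mean().round(2))
vt=stt[i][1]-.5;xe=tl(cen[i][0],vt,.042)[0];print('end x',xe,'center x',xe-11.5)
print('MOVE mm', xe-11.5-cc[0], (E1[:,1].mean()+E2[:,1].mean())/2-cc[1])
E
python3 look.py w4
```

```text
t 5.9 p [0.5169 0.2229 0.1289] rot [ 9.897e-01 -1.431e-01  1.000e-04 -1.000e-04] F [-0.64 -0.43 -1.11] M [ 0.046  0.014 -0.057] op 0.135
yaw -0.28718233514778885
collar c [ 1.11248523 -0.64887885] 0.25830481147017015
slot [319 205  17  17 256]
edge slope 0.005 y -4.37
edge slope -0.01 y 6.17
end x 11.931144863120302 center x 0.4311448631203021
MOVE mm -0.6813403646498 1.549734498955094
```

Call:
servo_tool([
  {"dx":-0.008,"dy":0.02,"dz":0.08,"ax":0,"ay":0,"az":0,"hand":5},
  {"dx":-0.008,"dy":0.02,"dz":0.08,"ax":0,"ay":0,"az":0,"hand":5},
  {"dx":-0.008,"dy":0.02,"dz":0.08,"ax":0,"ay":0,"az":0,"hand":5},
  {"dx":-0.008,"dy":0.02,"dz":0.08,"ax":0,"ay":0,"az":0,"hand":5},
])

```text
clock: 6.45
tool_pos: [0.5161, 0.2219, 0.1239]
eef_rot: [0.99, -0.143, 0.0, 0.0]
contact_force: [0.4, 0.1, -2.3]
opening: 0.132
```

```bash
python3 look.py w5; python3 look.py w6
python3 - <<'E'
from h import *
im=load('w6')['im'][:,:,::-1]; cv2.imwrite('pics/c6.png',cv2.resize(im[150:290,240:400],None,fx=5,fy=4.2,interpolation=cv2.INTER_CUBIC))
E
```

```text
t 6.45 p [0.5161 0.2219 0.1239] rot [ 0.9897 -0.1431  0.      0.    ] F [ 0.39  0.06 -2.28] M [ 0.033 -0.026 -0.048] op 0.132
yaw -0.28720982753667507
collar c [ 1.10473566 -0.68484513] 0.25872391377657006
slot [317 207  18  15 249]
edge slope 0.007 y -5.53
edge slope -0.009 y 5.36
end x 12.29556785397493 center x 0.79556785397493
MOVE mm -0.30916780170939706 0.6003465774260486
t 6.5 p [0.5161 0.2219 0.1239] rot [ 9.897e-01 -1.431e-01  1.000e-04 -0.000e+00] F [-0.03 -0.88 -1.63] M [ 0.037  0.016 -0.038] op 0.138
yaw -0.2871966521619619
collar c [ 1.08352462 -0.67230737] 0.2587007633308869
slot [317 207  18  15 249]
edge slope 0.007 y -5.52
edge slope -0.009 y 5.38
end x 12.265087034054261 center x 0.765087034054261
MOVE mm -0.31843758467997096 0.6018879096307931
```

View pics/c6.png

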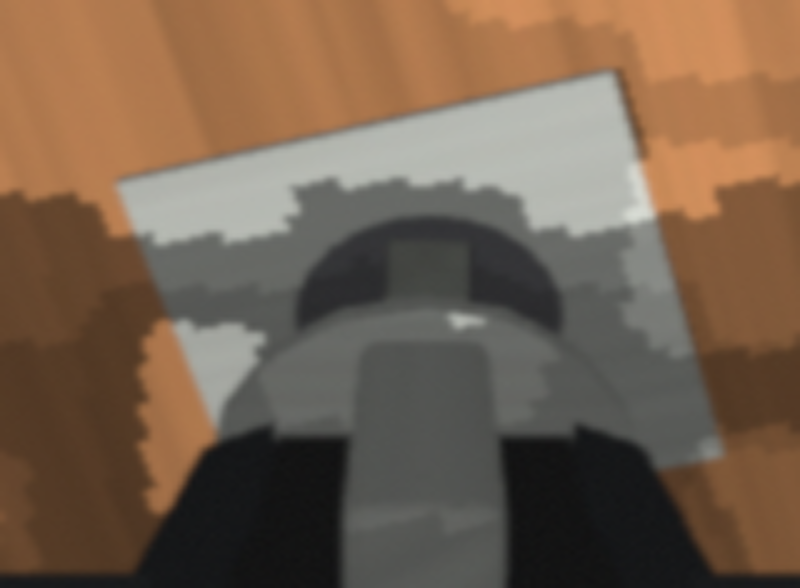

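Call:
servo_tool([
  {"dx":-0.005,"dy":0.011,"dz":0.1,"ax":0,"ay":0,"az":0,"hand":5},
  {"dx":-0.005,"dy":0.011,"dz":0.18,"ax":0,"ay":0,"az":0,"hand":5},
  {"dx":-0.005,"dy":0.011,"dz":0.2,"ax":0,"ay":0,"az":0,"hand":5},
  {"dx":-0.005,"dy":0.011,"dz":0.2,"ax":0,"ay":0,"az":0,"hand":5},
])

```text
clock: 7.05
tool_pos: [0.5155, 0.2213, 0.1117]
eef_rot: [0.99, -0.143, -0.0, 0.0]
contact_force: [0.1, 0.6, -1.0]
opening: 0.134
```

```bash
python3 look.py w7
```

```text
t 7.05 p [0.5155 0.2213 0.1117] rot [ 9.897e-01 -1.431e-01 -1.000e-04  1.000e-04] F [ 0.1   0.55 -0.96] M [ 0.04   0.025 -0.017] op 0.134
yaw -0.2872251730184692
collar c [ 1.09596879 -0.66552659] 0.2591697768827432
slot [316 213  18   9 141]
edge slope 0.008 y -5.81
edge slope -0.008 y 4.46
end x 12.747823104758137 center x 1.2478231047581367
MOVE mm 0.15185431789760861 -0.011964244912450628
```

Aligned. Go down gently to just below the hub level.

Call:
servo_tool([
  {"dx":0.002,"dy":0,"dz":0.04,"ax":0,"ay":0,"az":0,"hand":5},
  {"dx":0.002,"dy":0,"dz":0.07,"ax":0,"ay":0,"az":0,"hand":5},
  {"dx":0.002,"dy":0,"dz":0.09,"ax":0,"ay":0,"az":0,"hand":5},
  {"dx":0.002,"dy":0,"dz":0.11,"ax":0,"ay":0,"az":0,"hand":5},
  {"dx":0.002,"dy":0,"dz":0.11,"ax":0,"ay":0,"az":0,"hand":5},
])

```text
clock: 7.72
tool_pos: [0.5156, 0.2213, 0.1052]
eef_rot: [0.99, -0.143, -0.0, 0.0]
contact_force: [-1.0, -0.0, -2.3]
opening: 0.132
```

```bash
python3 -c "
from h import *
st()"
```

```text
t 7.72 p [0.5156 0.2213 0.1052] rot [ 9.897e-01 -1.431e-01 -0.000e+00  1.000e-04] F [-1.03 -0.05 -2.31] M [0.012 0.041 0.047] op 0.132
```

Call:
servo_tool([
  {"dx":0,"dy":0,"dz":0.03,"ax":0,"ay":0,"az":0,"hand":5},
  {"dx":0,"dy":0,"dz":0.06,"ax":0,"ay":0,"az":0,"hand":5},
  {"dx":0,"dy":0,"dz":0.09,"ax":0,"ay":0,"az":0,"hand":5},
  {"dx":0,"dy":0,"dz":0.09,"ax":0,"ay":0,"az":0,"hand":5},
])

```text
clock: 8.22
tool_pos: [0.5156, 0.2213, 0.0997]
eef_rot: [0.99, -0.143, -0.0, 0.0]
contact_force: [0.5, 0.3, -1.0]
opening: 0.13
```

```bash
python3 -c "
from h import *
st()"
```

```text
t 8.22 p [0.5156 0.2213 0.0997] rot [ 9.897e-01 -1.431e-01 -1.000e-04  1.000e-04] F [ 0.49  0.35 -0.96] M [ 0.046 -0.001  0.009] op 0.13
```

Blade is in the slot without force. Continue, slowing near home (TCP about 0.082).

Call:
servo_tool([
  {"dx":0,"dy":0,"dz":0.04,"ax":0,"ay":0,"az":0,"hand":5},
  {"dx":0,"dy":0,"dz":0.08,"ax":0,"ay":0,"az":0,"hand":5},
  {"dx":0,"dy":0,"dz":0.12,"ax":0,"ay":0,"az":0,"hand":5},
  {"dx":0,"dy":0,"dz":0.16,"ax":0,"ay":0,"az":0,"hand":5},
  {"dx":0,"dy":0,"dz":0.2,"ax":0,"ay":0,"az":0,"hand":5},
  {"dx":0,"dy":0,"dz":0.24,"ax":0,"ay":0,"az":0,"hand":5},
  {"dx":0,"dy":0,"dz":0.26,"ax":0,"ay":0,"az":0,"hand":5},
  {"dx":0,"dy":0,"dz":0.26,"ax":0,"ay":0,"az":0,"hand":5},
])

```text
clock: 9.22
tool_pos: [0.5156, 0.2213, 0.0842]
eef_rot: [0.99, -0.143, -0.0, 0.0]
contact_force: [0.0, -0.4, -1.6]
opening: 0.133
```

```bash
python3 -c "
from h import *
st()"
```

```text
t 9.22 p [0.5156 0.2213 0.0842] rot [ 9.897e-01 -1.431e-01 -0.000e+00  1.000e-04] F [ 0.03 -0.39 -1.63] M [0.056 0.02  0.008] op 0.133
```

Call:
servo_tool([
  {"dx":0,"dy":0,"dz":0.015,"ax":0,"ay":0,"az":0,"hand":5},
  {"dx":0,"dy":0,"dz":0.025,"ax":0,"ay":0,"az":0,"hand":5},
  {"dx":0,"dy":0,"dz":0.035,"ax":0,"ay":0,"az":0,"hand":5},
  {"dx":0,"dy":0,"dz":0.035,"ax":0,"ay":0,"az":0,"hand":5},
])

```text
clock: 9.72
tool_pos: [0.5157, 0.2213, 0.0822]
eef_rot: [0.99, -0.143, 0.0, 0.0]
contact_force: [0.4, 0.5, -1.1]
opening: 0.131
```

```bash
python3 -c "
from h import *
st()"
```

```text
t 9.72 p [0.5157 0.2213 0.0822] rot [ 0.9897 -0.1431  0.      0.    ] F [ 0.41  0.47 -1.13] M [0.048 0.03  0.004] op 0.131
```

Call:
servo_tool([
  {"dx":0,"dy":0,"dz":0.01,"ax":0,"ay":0,"az":0,"hand":5},
  {"dx":0,"dy":0,"dz":0.02,"ax":0,"ay":0,"az":0,"hand":5},
  {"dx":0,"dy":0,"dz":0.02,"ax":0,"ay":0,"az":0,"hand":5},
])

```text
clock: 10.1
tool_pos: [0.5157, 0.2213, 0.082]
eef_rot: [0.99, -0.143, 0.0, -0.0]
contact_force: [-1.8, -0.4, 7.8]
opening: 0.13
```

```bash
python3 -c "
from h import *
st()"
```

```text
t 10.1 p [0.5157 0.2213 0.082 ] rot [ 9.897e-01 -1.431e-01  1.000e-04 -1.000e-04] F [-1.8  -0.37  7.81] M [-0.135  0.358  0.011] op 0.13
```

Call:
servo_tool([
  {"dx":0,"dy":0,"dz":-0.008,"ax":0,"ay":0,"az":-0.4,"hand":5},
  {"dx":0,"dy":0,"dz":-0.01,"ax":0,"ay":0,"az":-1.0,"hand":5},
  {"dx":0,"dy":0,"dz":-0.01,"ax":0,"ay":0,"az":-1.6,"hand":5},
  {"dx":0,"dy":0,"dz":-0.01,"ax":0,"ay":0,"az":-2.2,"hand":5},
  {"dx":0,"dy":0,"dz":-0.01,"ax":0,"ay":0,"az":-2.6,"hand":5},
  {"dx":0,"dy":0,"dz":-0.01,"ax":0,"ay":0,"az":-2.6,"hand":5},
])

```text
clock: 10.85
tool_pos: [0.5161, 0.2212, 0.082]
eef_rot: [1.0, -0.007, 0.0, -0.0]
contact_force: [-1.4, 0.3, 5.5]
opening: 0.136
```

```bash
python3 -c "
from h import *
s=st();print(yaw(s)[0])"
```

```text
t 10.85 p [0.5161 0.2212 0.082 ] rot [ 1.0e+00 -6.5e-03  4.0e-04 -2.0e-04] F [-1.39  0.27  5.47] M [-0.166  0.071 -0.024] op 0.136
-0.013053351923929235
```

Call:
servo_tool([
  {"dx":0,"dy":0,"dz":-0.005,"ax":0,"ay":0,"az":-0.5,"hand":5},
  {"dx":0,"dy":0,"dz":-0.005,"ax":0,"ay":0,"az":-1.2,"hand":5},
  {"dx":0,"dy":0,"dz":-0.005,"ax":0,"ay":0,"az":-2.0,"hand":5},
  {"dx":0,"dy":0,"dz":-0.005,"ax":0,"ay":0,"az":-2.7,"hand":5},
  {"dx":0,"dy":0,"dz":-0.005,"ax":0,"ay":0,"az":-3.2,"hand":5},
  {"dx":0,"dy":0,"dz":-0.005,"ax":0,"ay":0,"az":-3.2,"hand":5},
])

```text
clock: 11.6
tool_pos: [0.5161, 0.2211, 0.082]
eef_rot: [0.987, 0.16, 0.0, 0.0]
contact_force: [1.4, -0.6, 3.8]
opening: 0.131
```

```bash
python3 -c "
from h import *
s=st();print(yaw(s)[0])"
```

```text
t 11.6 p [0.5161 0.2211 0.082 ] rot [9.872e-01 1.596e-01 3.000e-04 1.000e-04] F [ 1.43 -0.56  3.85] M [-0.259 -0.198 -0.057] op 0.131
0.32064230285185036
```

Call:
servo_tool([
  {"dx":0,"dy":0,"dz":0,"ax":0,"ay":0,"az":-0.5,"hand":5},
  {"dx":0,"dy":0,"dz":0,"ax":0,"ay":0,"az":-1.2,"hand":5},
  {"dx":0,"dy":0,"dz":0,"ax":0,"ay":0,"az":-2.0,"hand":5},
  {"dx":0,"dy":0,"dz":0,"ax":0,"ay":0,"az":-2.8,"hand":5},
  {"dx":0,"dy":0,"dz":0,"ax":0,"ay":0,"az":-3.4,"hand":5},
  {"dx":0,"dy":0,"dz":0,"ax":0,"ay":0,"az":-3.4,"hand":5},
])

```text
clock: 12.35
tool_pos: [0.5161, 0.2209, 0.082]
eef_rot: [0.943, 0.332, 0.0, 0.0]
contact_force: [1.9, -2.0, 3.4]
opening: 0.139
```

```bash
python3 -c "
from h import *
s=st();print(yaw(s)[0])"
```

```text
t 12.35 p [0.5161 0.2209 0.082 ] rot [9.433e-01 3.318e-01 3.000e-04 3.000e-04] F [ 1.92 -1.95  3.44] M [-0.428 -0.402  0.019] op 0.139
0.6765198668253193
```

Call:
servo_tool([
  {"dx":0,"dy":0,"dz":0,"ax":0,"ay":0,"az":-0.5,"hand":5},
  {"dx":0,"dy":0,"dz":0,"ax":0,"ay":0,"az":-1.0,"hand":5},
  {"dx":0,"dy":0,"dz":0,"ax":0,"ay":0,"az":-1.5,"hand":5},
  {"dx":0,"dy":0,"dz":0,"ax":0,"ay":0,"az":-2.0,"hand":5},
  {"dx":0,"dy":0,"dz":0,"ax":0,"ay":0,"az":-2.3,"hand":5},
  {"dx":0,"dy":0,"dz":0,"ax":0,"ay":0,"az":-2.5,"hand":5},
  {"dx":0,"dy":0,"dz":0,"ax":0,"ay":0,"az":-2.5,"hand":5},
])

```text
clock: 13.22
tool_pos: [0.5162, 0.2209, 0.082]
eef_rot: [0.892, 0.452, 0.0, 0.0]
contact_force: [2.9, -3.5, 5.8]
opening: 0.134
```

```bash
python3 -c "
from h import *
s=st();print(yaw(s)[0])"
```

```text
t 13.22 p [0.5162 0.2209 0.082 ] rot [8.918e-01 4.525e-01 3.000e-04 3.000e-04] F [ 2.94 -3.5   5.81] M [-0.89  -0.841 -0.047] op 0.134
0.9390487318001182
```

Call:
servo_tool([
  {"dx":0,"dy":0,"dz":-0.005,"ax":0,"ay":0,"az":-0.2,"hand":5},
  {"dx":0,"dy":0,"dz":-0.005,"ax":0,"ay":0,"az":-0.35,"hand":5},
  {"dx":0,"dy":0,"dz":-0.005,"ax":0,"ay":0,"az":-0.35,"hand":5},
])

```text
clock: 13.6
tool_pos: [0.5162, 0.221, 0.0821]
eef_rot: [0.883, 0.469, 0.0, 0.0]
contact_force: [4.6, -4.1, 2.0]
opening: 0.134
```

```bash
python3 -c "
from h import *
s=st();print(yaw(s)[0])"
```

```text
t 13.6 p [0.5162 0.221  0.0821] rot [8.833e-01 4.688e-01 2.000e-04 3.000e-04] F [ 4.58 -4.11  1.99] M [-0.815 -0.96  -0.131] op 0.134
0.9758333231972653
```

Call:
servo_tool([
  {"dx":0,"dy":0,"dz":0,"ax":0,"ay":0,"az":-0.15,"hand":5},
  {"dx":0,"dy":0,"dz":0,"ax":0,"ay":0,"az":-0.3,"hand":5},
  {"dx":0,"dy":0,"dz":0,"ax":0,"ay":0,"az":-0.3,"hand":5},
])

```text
clock: 13.98
tool_pos: [0.5162, 0.2209, 0.082]
eef_rot: [0.876, 0.483, 0.0, 0.0]
contact_force: [3.9, -3.9, 2.5]
opening: 0.133
```

```bash
python3 -c "
from h import *
s=st();print(yaw(s)[0])"
```

```text
t 13.97 p [0.5162 0.2209 0.082 ] rot [8.758e-01 4.826e-01 2.000e-04 3.000e-04] F [ 3.93 -3.95  2.45] M [-0.834 -1.023 -0.1  ] op 0.133
1.0072100822535406
```

Call:
servo_tool([
  {"dx":0,"dy":0,"dz":0,"ax":0,"ay":0,"az":-0.1,"hand":5},
  {"dx":0,"dy":0,"dz":0,"ax":0,"ay":0,"az":-0.2,"hand":5},
  {"dx":0,"dy":0,"dz":0,"ax":0,"ay":0,"az":-0.2,"hand":5},
])

```text
clock: 14.35
tool_pos: [0.5162, 0.2209, 0.082]
eef_rot: [0.871, 0.492, 0.0, 0.0]
contact_force: [4.7, -2.8, 1.4]
opening: 0.13
```

```bash
python3 -c "
from h import *
s=st();print(yaw(s)[0])"
```

```text
t 14.35 p [0.5162 0.2209 0.082 ] rot [8.708e-01 4.917e-01 2.000e-04 4.000e-04] F [ 4.75 -2.77  1.4 ] M [-0.782 -0.951 -0.085] op 0.13
1.0280423496799074
```

Call:
servo_tool([
  {"dx":0,"dy":0,"dz":0,"ax":0,"ay":0,"az":-0.1,"hand":5},
  {"dx":0,"dy":0,"dz":0,"ax":0,"ay":0,"az":-0.25,"hand":5},
  {"dx":0,"dy":0,"dz":0,"ax":0,"ay":0,"az":-0.25,"hand":5},
])

```text
clock: 14.72
tool_pos: [0.5163, 0.2209, 0.0821]
eef_rot: [0.864, 0.503, 0.0, 0.0]
contact_force: [4.2, -3.8, 2.7]
opening: 0.133
```

```bash
python3 -c "
from h import *
s=st();print(yaw(s)[0]);s=st()
im,d,L=snap('wrist','w9');cv2.imwrite('pics/c9.png',cv2.resize(im[140:340,200:440,::-1],None,fx=3.2,fy=2.9,interpolation=cv2.INTER_CUBIC));snap('side','s9')"
```

```text
t 14.72 p [0.5163 0.2209 0.0821] rot [8.642e-01 5.031e-01 2.000e-04 4.000e-04] F [ 4.21 -3.8   2.71] M [-0.849 -1.004 -0.122] op 0.133
1.0543242883813093
t 14.72 p [0.5163 0.2209 0.0821] rot [8.642e-01 5.031e-01 2.000e-04 4.000e-04] F [ 4.21 -3.8   2.71] M [-0.849 -1.004 -0.122] op 0.133
```

View pics/c9.png

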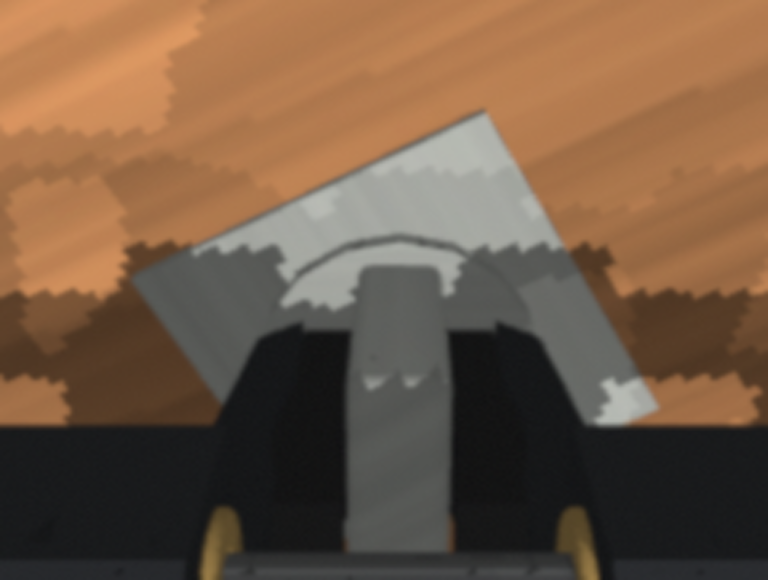

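Call:
servo_tool([
  {"dx":0,"dy":0,"dz":0,"ax":0,"ay":0,"az":0,"hand":16},
  {"dx":0,"dy":0,"dz":0,"ax":0,"ay":0,"az":0,"hand":24},
  {"dx":0,"dy":0,"dz":0,"ax":0,"ay":0,"az":0,"hand":34},
  {"dx":0,"dy":0,"dz":0,"ax":0,"ay":0,"az":0,"hand":40},
  {"dx":0,"dy":0,"dz":0,"ax":0,"ay":0,"az":0,"hand":40},
])

```text
clock: 15.45
tool_pos: [0.5155, 0.2215, 0.0821]
eef_rot: [0.864, 0.503, -0.0, -0.0]
contact_force: [0.4, -0.6, -0.5]
opening: 0.45
```

```bash
python3 -c "
from h import *
s=st();print(yaw(s)[0])
im,d,L=snap('wrist','w10');cv2.imwrite('pics/c10.png',cv2.resize(im[140:340,200:440,::-1],None,fx=3.2,fy=2.9,interpolation=cv2.INTER_CUBIC))"
```

```text
t 15.45 p [0.5155 0.2215 0.0821] rot [ 8.644e-01  5.028e-01 -1.000e-04 -1.000e-04] F [ 0.44 -0.64 -0.46] M [ 0.015 -0.074  0.026] op 0.45
1.0536252885616015
```

View pics/c10.png

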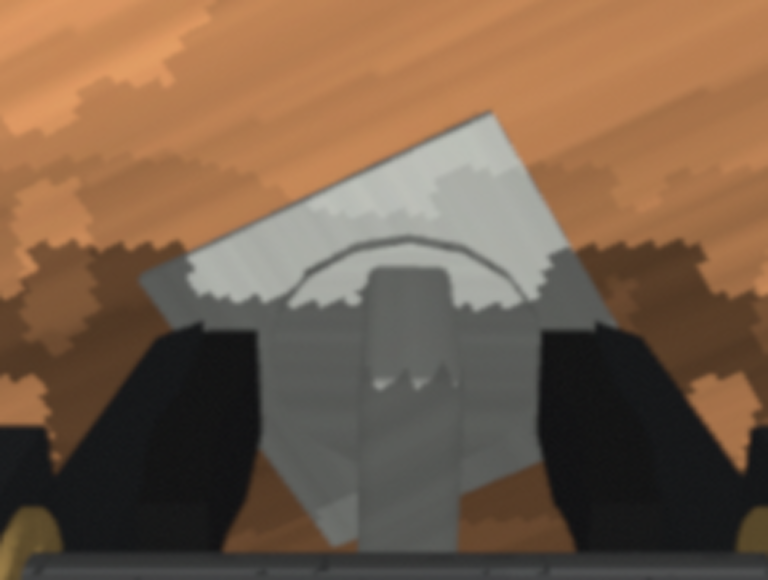

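Released; the turn stays seated. Withdraw straight up, then back away so the top camera can see.

Call:
servo_tool([
  {"dx":0,"dy":0,"dz":-0.3,"ax":0,"ay":0,"az":0,"hand":40},
  {"dx":0,"dy":0,"dz":-0.8,"ax":0,"ay":0,"az":0,"hand":40},
  {"dx":0,"dy":0,"dz":-1.5,"ax":0,"ay":0,"az":0,"hand":40},
  {"dx":0,"dy":0,"dz":-2.2,"ax":0,"ay":0,"az":0,"hand":40},
  {"dx":-0.5,"dy":0.5,"dz":-2.8,"ax":0,"ay":0,"az":0,"hand":40},
  {"dx":-1.0,"dy":1.0,"dz":-3.0,"ax":0,"ay":0,"az":0,"hand":40},
  {"dx":-1.4,"dy":1.6,"dz":-3.0,"ax":0,"ay":0,"az":0,"hand":40},
  {"dx":-1.6,"dy":2.2,"dz":-3.0,"ax":0,"ay":0,"az":0,"hand":40},
  {"dx":-1.6,"dy":2.4,"dz":-3.0,"ax":0,"ay":0,"az":0,"hand":40},
])

```text
clock: 16.62
tool_pos: [0.5944, 0.0637, 0.2632]
eef_rot: [0.866, 0.501, 0.0, 0.001]
contact_force: [-0.3, 0.1, 0.2]
opening: 0.454
```

```bash
python3 -c "
from h import *
s=st();print(yaw(s)[0])
snap('wrist','w11');snap('top','t11')
a=np.vstack([load('w11')['im'],load('t11')['im']])[:,:,::-1];cv2.imwrite('pics/c11.png',cv2.resize(a,(480,600)))"
```

```text
t 16.62 p [0.5944 0.0637 0.2632] rot [8.657e-01 5.006e-01 3.000e-04 9.000e-04] F [-0.32  0.05  0.16] M [ 0.012 -0.071  0.053] op 0.454
1.048518249641845
```

View pics/c11.png

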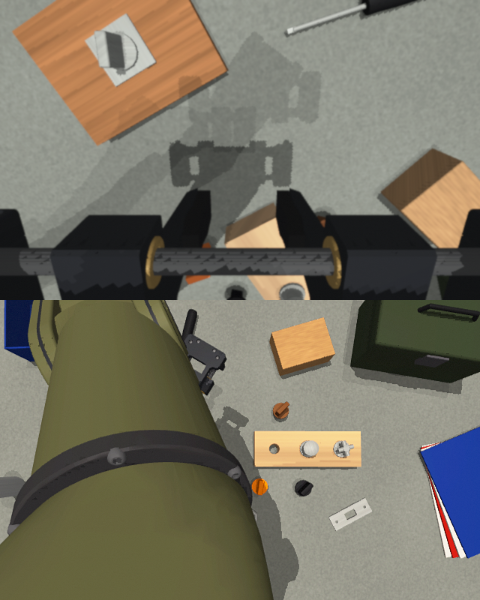

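Run:
```python
from h import *
L=load('w11');W=world(L,L['d']);im=L['im']
near=(np.hypot(W[...,0]-.515,W[...,1]-.22)<.035)
m=(near&(W[...,2]>.083)&(W[...,2]<.097)).astype(np.uint8)
n,lab,stt,cen=cv2.connectedComponentsWithStats(m);i=1+np.argmax(stt[1:,4]);pts=np.argwhere(lab==i)[:,::-1]
print(stt[i],np.median(W[lab==i][:,2]))
P=np.array([onplane(L,u,v,.09)[:2] for u,v in pts],np.float32)*1000
print('bar',cv2.minAreaRect(P));vx=cv2.fitLine(P,cv2.DIST_L2,0,.01,.01).ravel();by=np.arctan2(vx[1],vx[0]);print(by)
wm=((W[...,2]>.037)&(W[...,2]<.1)&(np.hypot(W[...,0]-.515,W[...,1]-.22)<.16)).astype(np.uint8);wm[230:]=0
c,_=cv2.findContours(wm,cv2.RETR_EXTERNAL,cv2.CHAIN_APPROX_NONE);c=max(c,key=cv2.contourArea)[:,0]
Q=np.array([onplane(L,u,v,.042)[:2] for u,v in c],np.float32)*1000
print('wood',cv2.minAreaRect(Q))
hsv=cv2.cvtColor(im,cv2.COLOR_RGB2HSV)
pm=((hsv[...,1]<60)&(np.hypot(W[...,0]-.515,W[...,1]-.22)<.055)&(W[...,2]<.049)&(W[...,2]>.035)).astype(np.uint8)
c,_=cv2.findContours(pm,cv2.RETR_EXTERNAL,cv2.CHAIN_APPROX_NONE);c=max(c,key=cv2.contourArea)[:,0]
Q=np.array([onplane(L,u,v,.045)[:2] for u,v in c],np.float32)*1000
print('plate',cv2.minAreaRect(Q))
col=W[near&(W[...,2]>.047)&(W[...,2]<.056)];print('collar z',len(col),np.median(col[:,2]) if len(col) else None)
```

```text
[126  41  24  49 885] 0.08935370579699642
bar ((518.3571166992188, 220.38241577148438), (34.68571853637695, 14.608250617980957), 59.54513168334961)
1.0386214
wood ((516.909912109375, 221.94171142578125), (159.84474182128906, 200.04681396484375), 88.79354858398438)
plate ((516.741943359375, 221.5074005126953), (60.39100646972656, 60.465911865234375), 88.85295867919922)
collar z 847 0.049653397934927956
```

```bash
python3 -c "
from h import *
st();print(r.finish_job())"
```

```text
t 16.73 p [0.5938 0.0667 0.2628] rot [ 8.648e-01  5.021e-01  6.000e-04 -1.000e-04] F [ 0.39  0.25 -0.16] M [-0.061 -0.017  0.041] op 0.453
the job is handed in; nothing more can be done
None
```

The thumb turn is seated in the lock and turned anticlockwise to about its stop. It has been released, and I handed the job in at 16.7 s.

- **Insertion:** I found the slot angle in the wrist images (about 0.26 rad clockwise of the lock's x axis) instead of by feeling with the blade. The blade went in without measurable resistance. The collar met the plate at the expected height with roughly 9 N.
- **Turning:** The sideways force stayed around 6 N and the twisting moment around 0.13 N m.
- **Last checks after withdrawing:**
  - The bar stands about 1.06 rad from the lock's x axis, which matches the 1.0 rad stop plus the blade's play.
  - The bar top is at 0.089 m and the collar top at about 0.050 m, so the turn is fully home.
  - The bar's centre is within about 2 mm of the plate's centre.
  - The robot was clear of everything, and the other two knobs were still in the rack.
- **Not confirmed:**
  - The twisting moment never rose sharply at the stop, so I judged the stop from the angle.
  - I did not see the bolt itself; its edge was not visible in the views I checked.
  - The top view was blocked by the arm at the end, so the final check uses the wrist camera only.
  - Top and wrist camera positions differed by up to about 2 mm.

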